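Line up the dropper bottles by height on the loading strip

TASK

Stand the four white dropper bottles on the round marks of the white strip in order of height, one upright in the middle of each mark: the shortest on the mark next to the orange button, the tallest at the far end. Do not tip any bottle over, and leave the red-lidded jar standing where it is.

Things in the scene. Friction and masses are not known exactly. Their poses are not given: they have to be found in the camera images.
- yellow_center (a point): Centre (on the axis, half-way up, 29 mm above its underside) of the shortest dropper bottle: white round bottle with a yellow cap and a thin yellow line round it, 58 mm tall with its cap; the lower 39 mm is a straight cylinder 26 mm in diameter, to be gripped there. Loose, standing upright, 20 to 130 g; z is its axis, pointing up.
- green_center (a point): Centre (on the axis, half-way up, 36.5 mm above its underside) of the second shortest dropper bottle: white round bottle with a green cap and a thin green line round it, 73 mm tall with its cap; the lower 50 mm is a straight cylinder 30 mm in diameter, to be gripped there. Loose, standing upright, 20 to 130 g; z is its axis, pointing up.
- blue_center (a point): Centre (on the axis, half-way up, 44 mm above its underside) of the second tallest dropper bottle: white round bottle with a blue cap and a thin blue line round it, 88 mm tall with its cap; the lower 60 mm is a straight cylinder 34 mm in diameter, to be gripped there. Loose, standing upright, 20 to 130 g; z is its axis, pointing up.
- pink_center (a point): Centre (on the axis, half-way up, 52 mm above its underside) of the tallest dropper bottle: white round bottle with a pink cap and a thin pink line round it, 104 mm tall with its cap; the lower 71 mm is a straight cylinder 38 mm in diameter, to be gripped there. Loose, standing upright, 20 to 130 g; z is its axis, pointing up.
- mark_a: Round mark (pale disc with a black rim, 52 mm across, flat), number 1 of the four marks printed in a row on the fixed white strip, counted from the -y end of the strip's own y axis. Origin at its centre on the strip's top face, 6 mm above the bench; the bottle stands at this height. x runs across the strip, y along the row, z up. Neighbouring marks are 70 mm apart; the strip is 85 mm wide, 380 mm long.
- mark_b: Round mark (pale disc with a black rim, 52 mm across, flat), number 2 of the four marks printed in a row on the fixed white strip, counted from the -y end of the strip's own y axis. Origin at its centre on the strip's top face, 6 mm above the bench; the bottle stands at this height. x runs across the strip, y along the row, z up. Neighbouring marks are 70 mm apart; the strip is 85 mm wide, 380 mm long.
- mark_c: Round mark (pale disc with a black rim, 52 mm across, flat), number 3 of the four marks printed in a row on the fixed white strip, counted from the -y end of the strip's own y axis. Origin at its centre on the strip's top face, 6 mm above the bench; the bottle stands at this height. x runs across the strip, y along the row, z up. Neighbouring marks are 70 mm apart; the strip is 85 mm wide, 380 mm long.
- mark_d: Round mark (pale disc with a black rim, 52 mm across, flat), number 4 of the four marks printed in a row on the fixed white strip, counted from the -y end of the strip's own y axis. Origin at its centre on the strip's top face, 6 mm above the bench; the bottle stands at this height. x runs across the strip, y along the row, z up. Neighbouring marks are 70 mm apart; the strip is 85 mm wide, 380 mm long.
- orange_button: Fixed orange disc, 30 mm across and 8 mm high, on the strip at one end of the row, 57 mm beyond the centre of the end mark (a or d, it varies). It shows the end where the row starts. Origin at the centre of its underside. The other end has a like disc in grey.
- jar_center (a point): Centre (half-way up, 31 mm above its underside) of a bystander: cream specimen jar with a red lid, 50 mm in diameter, 62 mm tall, loose, standing upright among the bottles. To be left alone.

How it is judged:
By the outcome, as a careful person would: the job done as asked, in the order asked, and still so for the second after the job is handed in, with the robot touching nothing.
It also fails if it takes over 106 s, if anything falls off the work surface, if the arm or the gripper's body presses on something with over 40 N, if the wrist force passes 120 N, or if a joint passes its speed limit or range.

ROBOT

A 6-joint arm with a two-finger parallel gripper is mounted at the origin on the work surface. World frame = base frame: x ahead of the robot, y to its left, z up, the work surface at z = 0. Lengths are in m, angles in rad, forces in N, time in s.
With the tool pointing down it reaches from about 0.375 to 0.925 m from the base axis. Payload 5.7 kg.
Tool frame: the origin (TCP) lies midway between the tips of the shut fingers; the grasp point (between the pads) lies 19 mm behind it; z points along the fingers, y is the line along which they close (so a half turn about z gives the same grasp; the last joint's range is limited). The gripper opens to 88 mm and grips with 3 to 60 N. Pads are 20 mm wide; open, the fingers measure 115 mm over their backs; the gripper's body (75 mm by 178 mm) begins 61 mm behind the grasp point.
Start: joints at [-1.453, 0.359, 1.51, -0, 1.272, -0.115], TCP at [0.138, -0.584, 0.223] pointing down, gripper open.
Joint ranges: [-2.97, 2.97], [-1.01, 2.36], [0.21, 2.38], [-0.96, 4.11], [0.2, 2.71], [-2.98, 2.98]. Speed limits (rad/s): [2.39, 2.39, 3.14, 3.14, 3.14, 3.14].

INTERFACE

Orientations are given as [roll, pitch, yaw] about the fixed x, y, z axes, in that order (R = Rz(yaw) Ry(pitch) Rx(roll)).
In Python, from station import observe, capture, camera_model, finish_job gives the robot as it stands.
- The arm moves only by the tool step_arm, never from a script. Its argument "moves" is a list that holds one entry, the list of rows, each a list of 5 numbers: the shift along the tool's x, y, z in mm, then the turn about the tool's z in degrees, then the opening, from 0 (shut) to 1 (fully open). A call has 1 to 20 rows; each row shifts and turns the commanded pose from where the row before left it, along the tool's axes as they then stand; what a row does not reach is not made up. A row lasts 1/8 s, in which the tool goes at most 62.5 mm and 10.7 degrees, less where a joint would pass 70% of its speed; a pose out of reach is approached as far as the arm can. A call with a gripper value outside its range is refused whole. The fingers move at their own pace and stop on an object; "grip_force" is the grip in N (left out, the last holds). Time passes only in rows, so rows that do not move let the fingers close. It gives the time, the measured TCP pose, the force, the opening and the grip force at its end, in the units of the state.
- observe(): the state, without advancing time (a new reading comes with each control period).
- capture(name): name is "side" or "top" or "wrist"; returns the picture (400x640x3 uint8, red, green, blue); there is no depth.
- camera_model(name): a dict with "vertical_fov" (degrees; the focal length in pixels is half the picture's height over the tangent of half this angle, whatever the lens; pixels are square), "cx", "cy" (the principal point, pixels), "world_from_camera" (4x4, takes a point from camera to world coordinates). Camera axes: x right, y down, z forward; pixel columns grow to the right and rows downward; lengths in m; the calibration is good to about 2 mm. A picture is of the moment at which its call begins: read the wrist's pose just before it. camera_model takes no time and is no camera call; for the wrist camera it gives the pose at the moment of the call.
- finish_job(): hands the job in; it is judged then, once.
The state is a dict: "time": time; "qpos": joint angles; "qd": joint speeds; "tau": joint torques, N m; "tool_pos": TCP position; "orientation": TCP orientation; "force": force on the tool from outside, world axes, zero at the start; "moment": the same for the moment, N m; "grip_width": finger opening in m; "gripper_force": force on a finger pad.
Only numpy, scipy, OpenCV 4.12 (cv2) and the standard library are available. Lean on these libraries where they do the work, as an engineer would, in place of code of your own. Each camera call takes 0.05 s, during which the arm holds its last target. There are 200 camera calls.

## Working session

There is one attempt and no reset: what is moved stays moved. The work goes in short steps, Python scripts to look and compute and a tool call to move; the robot and the scene stay as the last step left them, time stands still between calls to the robot, and variables do not carry over. Pictures are saved under pics/ and viewed, at most 14 in all, crops included, and the job is handed in when it is done.

Besides the shell and the picture viewer there is one more tool, called after "Emit:" as name(argument=value, ...) on one line, values as JSON. step_arm: Moves the arm, as the interface text tells. Its arguments: {"type":"object","properties":{"moves":{"type":"array","items":{"type":"array","items":{"type":"array","items":{"type":"number"}}}},"grip_force":{"type":"number"}},"required":["moves"]}

```bash
ls; mkdir -p pics; python3 - <<'E'
from station import *
import cv2,numpy as np
np.set_printoptions(precision=4,suppress=True)
print(observe())
for n in ("top","side","wrist"):
    m=camera_model(n);print(n,m)
    cv2.imwrite(f"pics/{n}0.png",capture(n)[:,:,::-1])
E
```

```text
pics
{'time': 0.0, 'qpos': array([-1.4531,  0.3595,  1.5114,  0.    ,  1.2725, -0.1151]), 'qd': array([ 0.0005,  0.0001, -0.0009,  0.0002,  0.002 , -0.0017]), 'tau': array([  0.0026, -51.5365, -27.0724,   0.0678,   0.0354,  -0.0001]), 'tool_pos': array([ 0.1383, -0.5831,  0.2218]), 'orientation': array([-3.1398, -0.0002,  0.2328]), 'force': array([ 0.2944,  0.6098, -0.1389]), 'moment': array([ 0.0251, -0.0087,  0.0073]), 'gripper_force': 0.0, 'grip_width': 0.08781949099226177}
top {'vertical_fov': 49.67608958388613, 'cx': 313.7462215629448, 'cy': 205.1900680436871, 'world_from_camera': array([[ 0.0008, -0.992 ,  0.126 ,  0.4366],
       [-0.9996,  0.0029,  0.0288, -0.0085],
       [-0.029 , -0.126 , -0.9916,  0.9131],
       [ 0.    ,  0.    ,  0.    ,  1.    ]])}
side {'vertical_fov': 44.442644547262, 'cx': 322.3681109985713, 'cy': 206.75512460056274, 'world_from_camera': array([[ 0.9919, -0.051 ,  0.1164,  0.4543],
       [-0.126 , -0.5168,  0.8468, -0.7197],
       [ 0.017 , -0.8546, -0.519 ,  0.4885],
       [ 0.    ,  0.    ,  0.    ,  1.    ]])}
wrist {'vertical_fov': 59.04203378266683, 'cx': 320.691435933822, 'cy': 203.22208668797717, 'world_from_camera': array([[ 0.2291, -0.9265, -0.2985,  0.2214],
       [-0.9734, -0.2186, -0.0687, -0.5636],
       [-0.0016,  0.3063, -0.9519,  0.3857],
       [ 0.    ,  0.    ,  0.    ,  1.    ]])}
```

View pics/top0.png

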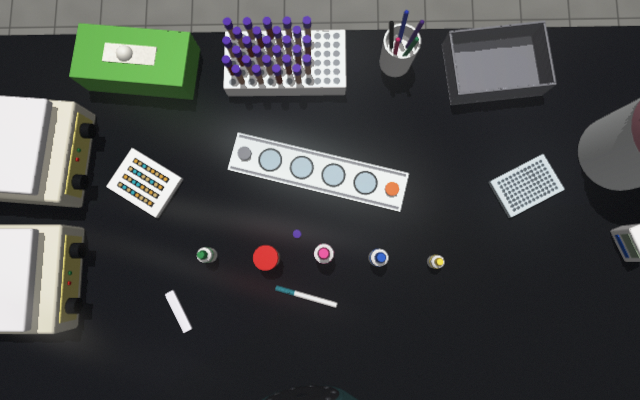

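View pics/side0.png

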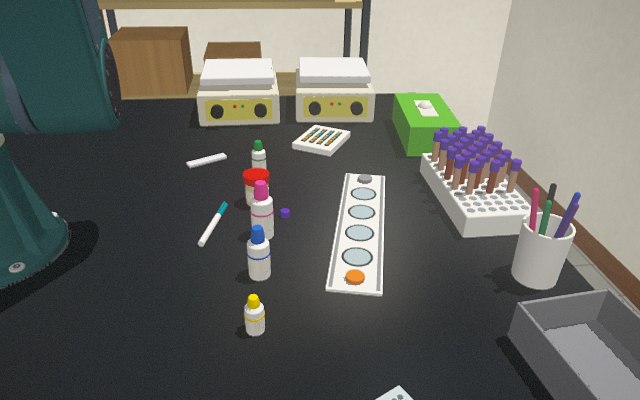

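Top view: the marks run from (270,160) to (365,183), with orange at (392,189). Bottle caps are green (205,255), pink (323,253), blue (380,257) and yellow (438,262). The jar is at (265,258), between green and pink. The side view shows the same row.

```bash
cat > h.py <<'E'
from station import *
import cv2,numpy as np
np.set_printoptions(precision=4,suppress=True)
H=dict(yellow=.058,green=.073,blue=.088,pink=.104)
HUE=dict(yellow=(22,34),green=(50,85),blue=(100,118),pink=(155,172),orange=(5,19),red=(0,4))
def ray(m,u,v):
    f=200/np.tan(np.radians(m["vertical_fov"]/2)); T=m["world_from_camera"]
    return T[:3,3],T[:3,:3]@np.array([(u-m["cx"])/f,(v-m["cy"])/f,1])
def onz(m,u,v,z):
    o,d=ray(m,u,v); return (o+d*(z-o[2])/d[2])
def blobs(img,c,amin=8,S=110,V=80):
    h=cv2.cvtColor(img,cv2.COLOR_RGB2HSV); lo,hi=HUE[c]
    k=cv2.inRange(h,(lo,S,V),(hi,255,255))
    n,_,st,ce=cv2.connectedComponentsWithStats(k)
    return [(*ce[i],*st[i]) for i in range(1,n) if st[i][4]>=amin]
def discs(img,rmin=6,rmax=20):
    h=cv2.cvtColor(img,cv2.COLOR_RGB2HSV)
    k=cv2.inRange(h,(85,18,120),(115,90,255))
    n,_,st,ce=cv2.connectedComponentsWithStats(k)
    return [(*ce[i],*st[i]) for i in range(1,n) if st[i][4]>100]
E
python3 - <<'E'
from h import *
for n in("top","side"):
    img=cv2.imread(f"pics/{n}0.png")[:,:,::-1].copy();m=camera_model(n)
    for c in HUE:
        for b in blobs(img,c):
            z=H.get(c,.008 if c=="orange" else .062)-(0.006 if c in H else 0)
            print(n,c,np.round(b,1),onz(m,b[0],b[1],z))
    for b in discs(img): print(n,"disc",np.round(b,1),onz(m,b[0],b[1],.006))
E
```

```text
top yellow [ 77.1 155.9  65.  113.   27.   84.  861. ] [0.6504 0.5074 0.052 ]
top yellow [ 69.4 271.5  60.  236.   21.   71.  775. ] [0.4134 0.5062 0.052 ]
top yellow [438.6 261.2 435.  258.    8.    8.   48. ] [ 0.4345 -0.2285  0.052 ]
top green [ 130.   55.   69.   24.  122.   63. 5184.] [0.8621 0.401  0.067 ]
top green [416.4  38.5 415.   37.    4.    4.   11. ] [ 0.8898 -0.1953  0.067 ]
top green [200.8 254.2 197.  251.    8.    8.   42. ] [0.4477 0.2377 0.067 ]
top blue [406.   12.9 404.   10.    5.    8.   21. ] [ 0.9376 -0.1725  0.082 ]
top blue [402.5  29.  399.   21.    7.   16.   28. ] [ 0.9027 -0.1647  0.082 ]
top blue [622.6 245.3 617.  235.   12.   23.   32. ] [ 0.4646 -0.5649  0.082 ]
top blue [380.1 257.2 375.  253.   11.   10.   80. ] [ 0.4421 -0.1107  0.082 ]
top pink [396.9  43.9 394.   37.    7.   17.   42. ] [ 0.8625 -0.1498  0.098 ]
top pink [323.3 253.  318.  248.   11.   11.  100. ] [ 0.4498 -0.0029  0.098 ]
top orange [ 76.7 159.2  75.  157.    5.    5.   12. ] [0.6539 0.5341 0.008 ]
top orange [136.2 160.9 135.  159.    3.    4.    8. ] [0.6495 0.4026 0.008 ]
[... 3823 characters left out ...]
3 251.3 602.  249.    7.    5.   12. ] [ 1.0151 -0.1246  0.008 ]
side orange [622.2 279.7 593.  250.   47.   60.  773. ] [ 0.9956 -0.1964  0.008 ]
side orange [600.8 261.5 599.  260.    5.    4.    8. ] [ 0.9903 -0.1498  0.008 ]
side orange [354.6 276.8 346.  270.   19.   15.  234. ] [ 0.5852 -0.1459  0.008 ]
side red [255.  175.4 242.  168.   28.   19.  363. ] [0.4389 0.1005 0.062 ]
side disc [363.  193.4 352.  188.   23.   12.  197. ] [0.6497 0.1106 0.006 ]
side disc [361.3 211.6 350.  206.   24.   13.  232. ] [0.6329 0.0431 0.006 ]
side disc [359.  232.4 347.  226.   25.   14.  274. ] [ 0.6155 -0.0245  0.006 ]
side disc [356.7 256.3 344.  248.   27.   17.  329. ] [ 0.5988 -0.0923  0.006 ]
```

Emit:
step_arm(moves=[[[37,-27.6,0,0,1],[37,-27.6,0,0,1],[37,-27.6,0,0,1],[37,-27.6,0,0,1],[37,-27.6,0,0,1],[37,-27.6,0,0,1],[37,-27.6,0,0,1],[37,-27.6,0,0,1],[37,-27.6,0,0,1],[37,-27.6,0,0,1],[0,0,0,-9,1],[0,0,0,-9,1],[0,0,0,-9,1],[0,0,0,-9,1],[0,0,0,-9,1],[0,0,0,-9,1],[0,0,0,-8.6,1],[0,0,0,0,1],[0,0,0,0,1]]], grip_force=12)

```text
time: 2.52
tool_pos: [0.4347, -0.2298, 0.2226]
orientation: [-3.141, -0.0, 1.322]
force: [0.4, 0.6, 0.1]
grip_width: 0.0881
gripper_force: 0.0
```

```bash
cat >> h.py <<'E'
YAW=np.radians(75.9)
def shift(a,b):
    d=1000*(np.array(b)-np.array(a)); c,s=np.cos(YAW),np.sin(YAW)
    return np.array([c*d[0]+s*d[1], s*d[0]-c*d[1], -d[2]])
E
python3 - <<'E'
from h import *
s=observe();m=camera_model("wrist");img=capture("wrist")
cv2.imwrite("pics/w1.png",img[:,:,::-1])
for c in H:
    for b in blobs(img,c,30): print(c,np.round(b,1),onz(m,b[0],b[1],H[c]-.003))
print(s["tool_pos"],m["world_from_camera"])
M=dict(yellow=(.5997,-.0918),green=(.6166,-.0239),blue=(.6337,.0439),pink=(.6507,.1115))
B=dict(yellow=(.4345,-.229),green=(.447,.237),blue=(.4415,-.111),pink=(.4495,-.003))
n=list(H)
for i,c in enumerate(n):
    print(c,"carry",shift((*B[c],0),(*M[c],0)), "to next", shift((*M[c],0),(*B[n[(i+1)%4]],0)))
E
```

```text
yellow [449.2  53.7 436.   39.   28.   30.  629. ] [ 0.5714 -0.1462  0.055 ]
yellow [318.8 180.4 312.  173.   15.   16.  188. ] [ 0.4336 -0.2278  0.055 ]
yellow [112.6 369.5 109.  345.   10.   46.  215. ] [ 0.1453 -0.3875  0.055 ]
yellow [528.6 384.1 527.  379.    4.   10.   30. ] [ 0.612  -0.5288  0.055 ]
blue [292.3  49.  280.   36.   25.   27.  502. ] [ 0.4419 -0.1124  0.085 ]
[ 0.4347 -0.2298  0.2226] [[ 0.9689 -0.2355 -0.0756  0.456 ]
 [-0.2473 -0.9222 -0.2972 -0.1472]
 [ 0.0003  0.3067 -0.9518  0.3863]
 [ 0.      0.      0.      1.    ]]
yellow carry [173.3116 126.7989  -0.    ] to next [ 281.6939 -228.2001   -0.    ]
green carry [-211.7225  228.0495   -0.    ] to next [-127.1328 -148.6057   -0.    ]
blue carry [197.056  148.6734  -0.    ] to next [ -90.3609 -167.2249   -0.    ]
pink carry [160.0657 167.2443  -0.    ] to next [-382.911  -126.7354   -0.    ]
```

View pics/w1.png

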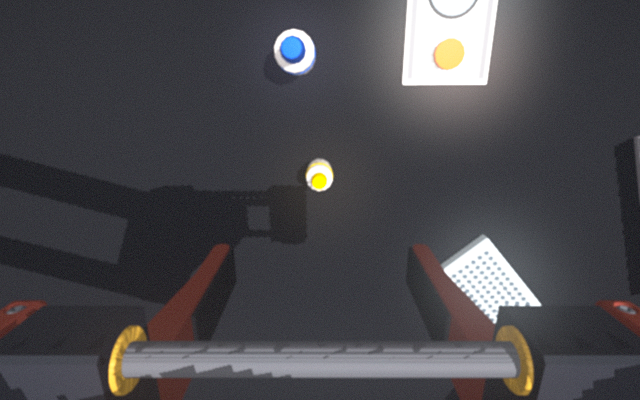

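The wrist view shows yellow at (319,180) between the open fingers, and the strip edges vertical, so the yaw is right. It agrees with the top view to about 1 mm.

Emit:
step_arm(moves=[[[1,0,40,0,1],[0,0,40,0,1],[0,0,40,0,1],[0,0,35,0,1],[0,0,25,0,1],[0,0,20,0,1],[0,0,14,0,1],[0,0,0,0,1],[0,0,0,0,0.6],[0,0,0,0,0.4],[0,0,0,0,0.2],[0,0,0,0,0.1],[0,0,0,0,0.1],[0,0,0,0,0.1],[0,0,0,0,0.1],[0,0,0,0,0.1]]], grip_force=12)

```text
time: 4.58
tool_pos: [0.435, -0.2288, 0.0087]
orientation: [-3.141, -0.0, 1.325]
force: [-1.0, 0.3, -0.1]
grip_width: 0.0254
gripper_force: 12.0
```

Emit:
step_arm(moves=[[[0,0,-10,0,0.1],[0,0,-20,0,0.1],[0,0,-30,0,0.1],[12,8.4,0,0,0.1],[22,16,0,0,0.1],[28,21,0,0,0.1],[28,21,0,0,0.1],[28,20,0,0,0.1],[28,20,0,0,0.1],[17,12,0,0,0.1],[10,8,0,0,0.1],[0,0,0,0,0.1],[0,0,0,0,0.1],[0,0,20,0,0.1],[0,0,15,0,0.1],[0,0,10,0,0.1],[0,0,5,0,0.1],[0,0,3,0,0.1],[0,0,0,0,0.1]]])

```text
time: 6.95
tool_pos: [0.5998, -0.0918, 0.0158]
orientation: [3.141, -0.0, 1.325]
force: [0.9, 0.1, 0.1]
grip_width: 0.0258
gripper_force: 12.0
```

```bash
python3 - <<'E'
from h import *
o=[]
for n in("wrist","side"):
    m=camera_model(n);img=capture(n)
    for b in discs(img): print(n,np.round(b,1),onz(m,b[0],b[1],.006))
    o.append(img[:,:,::-1])
print(observe()["tool_pos"])
cv2.imwrite("pics/w2.png",cv2.resize(np.vstack(o),(480,600)))
E
```

```text
wrist [318.6   2.8 294.    0.   50.    8.  285. ] [0.6288 0.026  0.006 ]
wrist [ 318.7  118.9  272.    71.    94.    97.  7115. ] [ 0.6167 -0.0219  0.006 ]
wrist [321.5 227.8 285.  216.   71.   27.  943. ] [ 0.6043 -0.0767  0.006 ]
[ 0.5999 -0.0918  0.016 ]
```

View pics/w2.png

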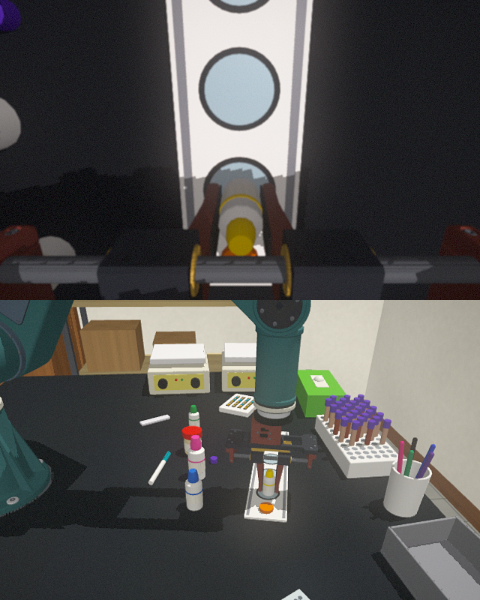

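The bottle stands centred on mark 1, between the fingers at (240,215). The jar and the other bottles are untouched. Lowering the last millimetre and releasing.

Emit:
step_arm(moves=[[[1,0,0.7,0,0.1],[0,0,0.3,0,0.1],[0,0,0,0,0.1],[0,0,0,0,0.35],[0,0,0,0,0.45],[0,0,0,0,0.6],[0,0,0,0,0.8],[0,0,-15,0,0.8],[0,0,-30,0,0.8],[0,0,-60,0,1],[0,0,-60,0,1],[0,0,0,0,1]]])

```text
time: 8.55
tool_pos: [0.6039, -0.0918, 0.1864]
orientation: [3.13, 0.0, 1.325]
force: [0.1, 0.3, -0.4]
grip_width: 0.0875
gripper_force: 0.0
```

Emit:
step_arm(moves=[[[20,-16,0,0,1],[40,-33,0,0,1],[40,-33,0,0,1],[40,-33,0,0,1],[40,-33,0,0,1],[40,-33,0,0,1],[40,-30,0,0,1],[20,-17,0,0,1],[0,0,0,0,1],[0,0,0,0,1],[0,0,0,0,1]]])

```text
time: 9.93
tool_pos: [0.4467, 0.2353, 0.1793]
orientation: [-3.141, 0.001, 1.324]
force: [-0.2, 0.7, 0.1]
grip_width: 0.0879
gripper_force: 0.0
```

```bash
cat >> h.py <<'E'
def look(c):
    s=observe();m=camera_model("wrist");img=capture("wrist")
    for b in blobs(img,c,30):
        p=onz(m,b[0],b[1],H[c]-.003); print(c,np.round(b,1),p,"tool shift",shift((*s["tool_pos"][:2],0),(*p[:2],0)))
    print(s["tool_pos"],s["orientation"])
def top(c):
    m=camera_model("top");img=capture("top")
    for b in blobs(img,c,20):
        p=onz(m,b[0],b[1],H[c]); print("top",c,np.round(b,1),p)
E
python3 - <<'E'
from h import *
look("green")
m=camera_model("top");img=capture("top")
for b in blobs(img,"yellow"): print(np.round(b,1),onz(m,b[0],b[1],.058))
m=camera_model("side");img=capture("side")
for b in blobs(img,"yellow",60): print(np.round(b,1),onz(m,b[0],b[1],.058))
E
```

```text
green [319.9 194.6 310.  183.   20.   23.  317. ] [0.4475 0.2398 0.07  ] tool shift [ 4.5551 -0.3791 -0.    ]
[0.4467 0.2353 0.1793] [-3.1409  0.0005  1.3242]
[ 78.7 146.1  68.  113.   24.   59.  631. ] [0.6696 0.5019 0.058 ]
[367.9 177.4 365.  175.    7.    6.   34. ] [ 0.6011 -0.0922  0.058 ]
[231.8  35.6 213.   34.   45.    5.  127. ] [0.3596 1.3047 0.058 ]
[334.7 106.2 304.   97.   64.   20.  951. ] [0.645 0.472 0.058]
[ 238.1  108.7  205.    99.    67.    22.  1031. ] [0.4003 0.4735 0.058 ]
[358.9 231.1 354.  225.   10.   13.   98. ] [ 0.5988 -0.0959  0.058 ]
```

Emit:
step_arm(moves=[[[3,0,40,0,1],[0,0,40,0,1],[0,0,36,0,1],[0,0,25,0,1],[0,0,15,0,1],[0,0,10,0,1],[0,0,0,0,1],[0,0,0,0,0.6],[0,0,0,0,0.45],[0,0,0,0,0.3],[0,0,0,0,0.1],[0,0,0,0,0.1],[0,0,0,0,0.1],[0,0,0,0,0.1],[0,0,0,0,0.1]]], grip_force=15)

```text
time: 11.95
tool_pos: [0.4474, 0.2391, 0.0137]
orientation: [-3.141, -0.0, 1.325]
force: [-0.7, 0.5, 0.9]
grip_width: 0.0296
gripper_force: 15.0
```

Emit:
step_arm(moves=[[[0,0,-10,0,0.1],[0,0,-30,0,0.1],[0,0,-40,0,0.1],[-13,14,0,0,0.1],[-25,27,0,0,0.1],[-35,37,0,0,0.1],[-35,37,0,0,0.1],[-35,37,0,0,0.1],[-35,37,0,0,0.1],[-22,25,0,0,0.1],[-13.5,14,0,0,0.1],[0,0,0,0,0.1],[0,0,0,0,0.1],[0,0,30,0,0.1],[0,0,20,0,0.1],[0,0,13,0,0.1],[0,0,7,0,0.1],[0,0,3,0,0.1],[0,0,0,0,0.1],[0,0,0,0,0.1]]])

```text
time: 14.45
tool_pos: [0.6173, -0.0235, 0.0213]
orientation: [3.141, -0.0, 1.325]
force: [0.5, 0.3, -0.9]
grip_width: 0.0296
gripper_force: 15.0
```

```bash
python3 - <<'E'
from h import *
print(observe()["tool_pos"])
cv2.imwrite("pics/w3.png",capture("wrist")[:,:,::-1])
E
```

```text
[ 0.6173 -0.0235  0.0213]
```

View pics/w3.png

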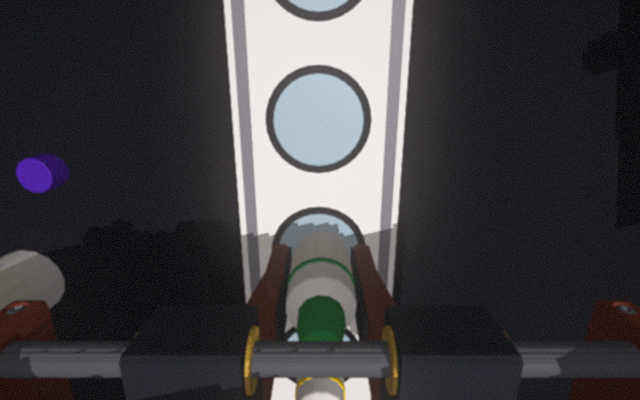

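Green stands centred over mark 2 (bottle base about (320,235)), with yellow behind it. Releasing, then moving to blue.

Emit:
step_arm(moves=[[[0,0,1,0,0.1],[0,0,0.5,0,0.1],[0,0,0,0,0.1],[0,0,0,0,0.4],[0,0,0,0,0.5],[0,0,0,0,0.65],[0,0,0,0,0.8],[0,0,-15,0,0.8],[0,0,-30,0,0.8],[0,0,-60,0,1],[0,0,-60,0,1],[-14,-17,0,0,1],[-25,-30,0,0,1],[-25,-30,0,0,1],[-25,-30,0,0,1],[-25,-28,0,0,1],[-14,-14,0,0,1],[0,0,0,0,1],[0,0,0,0,1],[0,0,0,0,1]]])

```text
time: 17.0
tool_pos: [0.4423, -0.1112, 0.1843]
orientation: [3.141, -0.0, 1.326]
force: [-0.2, 0.2, 0.0]
grip_width: 0.0876
gripper_force: 0.0
```

```bash
python3 -c "
from h import *
look('blue');top('blue');top('green')"
```

```text
blue [318.9 201.  307.  187.   25.   30.  571. ] [ 0.4419 -0.1086  0.085 ] tool shift [ 2.3767 -1.0181 -0.    ]
[ 0.4423 -0.1112  0.1843] [ 3.1409 -0.0002  1.3261]
top blue [405.9  12.8 404.   10.    5.    7.   22. ] [ 0.9341 -0.1711  0.088 ]
top blue [402.7  28.3 399.   19.    8.   18.   32. ] [ 0.9007 -0.1639  0.088 ]
top blue [622.6 245.2 617.  235.   12.   23.   32. ] [ 0.4645 -0.5608  0.088 ]
top green [ 130.   55.   69.   24.  122.   63. 5185.] [0.8591 0.3981 0.073 ]
```

Emit:
step_arm(moves=[[[1.5,0,40,0,1],[0,0,40,0,1],[0,0,36,0,1],[0,0,25,0,1],[0,0,14,0,1],[0,0,6,0,1],[0,0,0,0,1],[0,0,0,0,0.6],[0,0,0,0,0.5],[0,0,0,0,0.35],[0,0,0,0,0.2],[0,0,0,0,0.2],[0,0,0,0,0.2],[0,0,0,0,0.2],[0,0,0,0,0.2]]], grip_force=18)

```text
time: 19.02
tool_pos: [0.4415, -0.1099, 0.0232]
orientation: [-3.141, -0.0, 1.325]
force: [-1.3, -0.2, 0.7]
grip_width: 0.0337
gripper_force: 18.0
```

Emit:
step_arm(moves=[[[0,0,-10,0,0.2],[0,0,-30,0,0.2],[0,0,-40,0,0.2],[0,0,-20,0,0.2],[14,11,0,0,0.2],[26,19,0,0,0.2],[33,25,0,0,0.2],[33,25,0,0,0.2],[33,25,0,0,0.2],[28,21,0,0,0.2],[18,14,0,0,0.2],[11,8.5,0,0,0.2],[0,0,0,0,0.2],[0,0,35,0,0.2],[0,0,28,0,0.2],[0,0,16,0,0.2],[0,0,10,0,0.2],[0,0,4,0,0.2],[0,0,0,0,0.2],[0,0,0,0,0.2]]])

```text
time: 21.52
tool_pos: [0.6338, 0.0441, 0.031]
orientation: [3.14, -0.0, 1.325]
force: [-0.4, -0.3, -1.4]
grip_width: 0.0337
gripper_force: 18.0
```

```bash
python3 - <<'E'
from h import *
print(observe()["tool_pos"])
cv2.imwrite("pics/w4.png",capture("wrist")[:,:,::-1])
E
```

```text
[0.6338 0.0441 0.031 ]
```

View pics/w4.png

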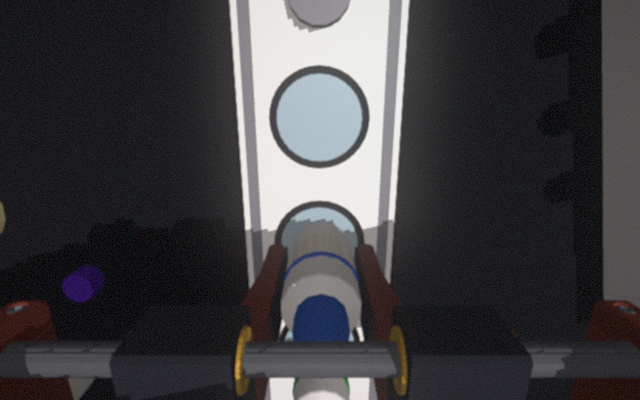

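Blue is centred over mark 3 (base about (320,235)). Releasing, then moving to pink.

Emit:
step_arm(moves=[[[0,0,1,0,0.2],[0,0,0.6,0,0.2],[0,0,0,0,0.2],[0,0,0,0,0.45],[0,0,0,0,0.55],[0,0,0,0,0.65],[0,0,0,0,0.8],[0,0,-15,0,0.8],[0,0,-30,0,0.8],[0,0,-60,0,1],[0,0,-60,0,1],[-10,-18,0,0,1],[-18,-34,0,0,1],[-18,-34,0,0,1],[-18,-34,0,0,1],[-18,-32,0,0,1],[-9,-16,0,0,1],[0,0,0,0,1],[0,0,0,0,1],[0,0,0,0,1]]])

```text
time: 24.08
tool_pos: [0.4495, -0.0033, 0.1937]
orientation: [3.141, -0.0, 1.326]
force: [-0.1, 0.5, -0.3]
grip_width: 0.0877
gripper_force: 0.0
```

```bash
python3 -c "
from h import *
look('pink')"
```

```text
pink [323.4 172.4 303.  167.   40.   19.   82. ] [0.4583 0.0221 0.101 ] tool shift [26.7034  2.3866 -0.    ]
pink [319.2 201.  306.  184.   28.   35.  780. ] [0.4498 0.0013 0.101 ] tool shift [ 4.4737 -0.795  -0.    ]
[ 0.4495 -0.0033  0.1937] [ 3.1407 -0.0003  1.3257]
```

Emit:
step_arm(moves=[[[2.5,-0.5,40,0,1],[0,0,40,0,1],[0,0,36,0,1],[0,0,24,0,1],[0,0,12,0,1],[0,0,6,0,1],[0,0,0,0,1],[0,0,0,0,0.65],[0,0,0,0,0.5],[0,0,0,0,0.4],[0,0,0,0,0.25],[0,0,0,0,0.25],[0,0,0,0,0.25],[0,0,0,0,0.25],[0,0,0,0,0.25]]], grip_force=20)

```text
time: 26.0
tool_pos: [0.4483, -0.0008, 0.0356]
orientation: [3.141, -0.0, 1.325]
force: [-0.1, -0.2, 1.5]
grip_width: 0.0376
gripper_force: 20.0
```

Emit:
step_arm(moves=[[[0,0,-10,0,0.25],[0,0,-30,0,0.25],[0,0,-40,0,0.25],[0,0,-30,0,0.25],[11,12,0,0,0.25],[20,22,0,0,0.25],[27,28,0,0,0.25],[27,28,0,0,0.25],[27,28,0,0,0.25],[23,25,0,0,0.25],[15,16,0,0,0.25],[8.5,9.5,0,0,0.25],[0,0,0,0,0.25],[0,0,38,0,0.25],[0,0,32,0,0.25],[0,0,18,0,0.25],[0,0,10,0,0.25],[0,0,5,0,0.25],[0,0,0,0,0.25],[0,0,0,0,0.25]]])

```text
time: 28.5
tool_pos: [0.6509, 0.1121, 0.0435]
orientation: [3.14, -0.001, 1.325]
force: [-0.3, -0.3, -0.7]
grip_width: 0.0375
gripper_force: 20.0
```

```bash
python3 - <<'E'
from h import *
print(observe()["tool_pos"])
cv2.imwrite("pics/w5.png",capture("wrist")[:,:,::-1])
E
```

```text
[0.6509 0.1121 0.0435]
```

View pics/w5.png

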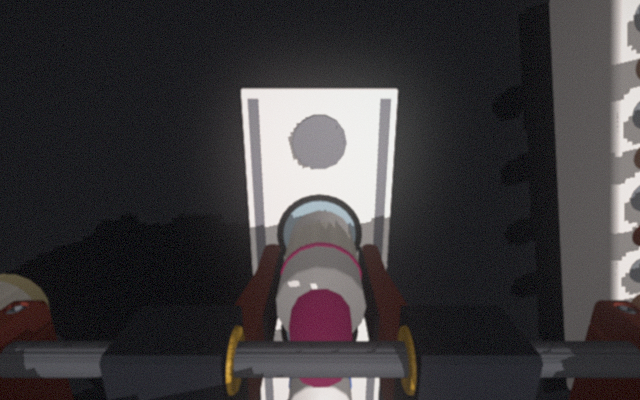

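Pink sits over mark 4 (mark centre about (320,230)). Releasing and backing off clear.

Emit:
step_arm(moves=[[[0,0,1,0,0.25],[0,0,0.7,0,0.25],[0,0,0,0,0.25],[0,0,0,0,0.5],[0,0,0,0,0.6],[0,0,0,0,0.7],[0,0,0,0,0.85],[0,0,-15,0,0.85],[0,0,-30,0,0.85],[0,0,-60,0,1],[0,0,-60,0,1],[20,-25,0,0,1],[40,-40,0,0,1],[40,-40,0,0,1],[40,-40,0,0,1],[40,-40,0,0,1],[40,-20,0,0,1],[20,0,0,0,1],[0,0,0,0,1],[0,0,0,0,1]]])

```text
time: 31.05
tool_pos: [0.5102, 0.3933, 0.2059]
orientation: [3.142, 0.001, 1.324]
force: [0.1, -0.0, 0.4]
grip_width: 0.088
gripper_force: 0.0
```

```bash
python3 - <<'E'
from h import *
M=dict(yellow=(.5997,-.0918),green=(.6166,-.0239),blue=(.6337,.0439),pink=(.6507,.1115))
o=[]
for n in("top","side"):
    m=camera_model(n);img=capture(n);o.append(img[:,:,::-1])
    for c in H:
        for b in blobs(img,c,20):
            p=onz(m,b[0],b[1],H[c]-.002)  # cap ~8 mm below top, +6 mm strip
            if np.hypot(*(p[:2]-M[c]))<.05: print(n,c,np.round(b[:2],1),1000*(p[:2]-M[c]))
    for b in blobs(img,"red",300): print(n,"jar",onz(m,b[0],b[1],.062))
print(observe()["tool_pos"])
cv2.imwrite("pics/f.png",np.vstack([o[0][120:320,100:500],o[1][100:350,180:580]]))
E
```

```text
top yellow [367.9 177.4] [ 1.7853 -0.5598]
top blue [300.  157.7] [ 1.8325 -1.3777]
top pink [264.2 147.3] [ 2.05   -0.5823]
top jar [0.4417 0.1114 0.062 ]
side yellow [359.  231.1] [-0.1522 -1.2774]
side yellow [357.6 246.1] [ -9.8486 -40.6071]
side green [363.  198.5] [3.3124 5.4266]
side blue [363.8 176.9] [ -3.5097 -13.3983]
side pink [366.2 153.2] [ -4.2716 -18.1751]
side jar [0.4406 0.0963 0.062 ]
[0.5101 0.3931 0.2059]
```

View pics/f.png

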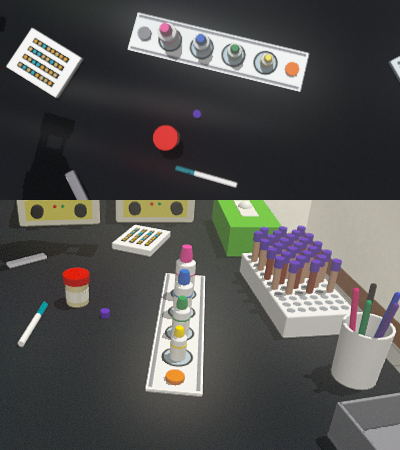

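All four stand upright on their marks, yellow next to orange through to pink at the grey end. The clear top readings are within about 2 mm, and the jar has not moved.

```bash
python3 -c "
from station import *
print(finish_job())"
```

```text
the job is handed in; nothing more can be done
None
```

The four bottles stand upright on the marks in height order, yellow (shortest) next to the orange button, then green, blue and pink at the far end; the jar was left alone, and the job was handed in at about 31 s. Top-camera readings put yellow, blue and pink within about 2 mm of centre; green got no final reading and was judged by eye.

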